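# Shut and lock the filings-box panel

### The job

Press the raised panel of the green filings box down with your fingertips until it is fully shut. Then set a fingertip in the slot of the brass fastener and turn it clockwise until it stops, so that its red tongue locks over the panel. Turn the fastener by its slot, not by pushing on the tongue, do not raise the panel, leave everything else on the bench and box where it is, and finish with the hand clear.

Things in the scene. Friction and masses are not known exactly. Their poses are not given: they have to be found in the camera images.
- box: Green steel filings-recovery box bolted to the jeweller's bench, 300 x 260 mm and 80 mm high to its deck. Origin: centre of its underside, on the bench (z = 0). Its x axis runs level from the fastener's end (which faces the robot) to the panel's hinge, y to the left, z up. The fastener's pivot stands upright at x = -100 mm, y = 0; the panel's hinge line lies along y at x = +120 mm, 80 mm above the bench.
- panel (a joint): Angle of the aluminium access panel (170 mm from hinge to free edge, 230 mm wide, 6 mm thick) on its hinge: 0 = shut, lying flat on the deck with its upper face 86 mm above the bench; grows as the free edge, nearest the fastener, rises. It starts ajar at 0.35 to 0.7 rad. The hinge is stiff and the panel stays where it is left; pushing it down takes 2 to 4 N on the pad. When shut, the free edge is at box x = -50 mm.
- panel_pad (a point): Middle of a black rubber spot, 36 mm across, on the panel's upper face, 100 mm from the hinge line and half-way across its width: the place to press. Its axes turn with the panel.
- panel_edge (a point): Middle of the panel's free edge, on its upper face.
- fastener (a joint): Angle of the quarter-turn cam fastener: 0 = fully unlocked, tongue pointing along the box's +y (left); grows clockwise seen from above to a hard stop at 1.571 = locked, tongue pointing along the box's +x over the panel. Starts at 0 to 0.45 rad. Turning it takes about 0.10 N m (5 N at 20 mm from the pivot); it stays where it is left.
- fastener_slot (a point): Centre of the floor of the slot in the fastener, on the pivot, 94 mm above the bench; turns with the fastener. The fastener is a brass disc 84 mm across, whose top is 110 mm above the bench. A straight slot 34 mm wide and 16 mm deep runs right across its middle, open at both ends (77 mm long), with a black floor. Its x axis: along the slot towards the tongue; y: across the slot; z: up.
- tongue: Red steel tongue of the fastener, a bar 18 mm wide and 4 mm thick that sticks out below the disc in line with the slot, to 66 mm from the pivot; its underside is 88 mm above the bench, so it passes 2 mm over the shut panel, and blocks the panel if it is turned first. Origin: on the pivot at the underside of the disc; x axis along the tongue. Not to be pushed itself.
- setting: Small gold double ring setting with a ruby, 35 x 30 x 11 mm, loose on the box's deck left of the fastener. Origin: under its middle. To be left alone.
- bezel: Gold ring, 26 mm across, 10 mm high, loose on the deck right of the fastener. Origin: centre of its underside. To be left alone.
- hammer: Small hammer lying on the bench left of the box. To be left alone.
- jar: Amber glass jar with steel cap, 56 mm across, 75 mm high, left of the box. Origin: centre of its underside. To be left alone.
- dish: Small steel bowl, 70 mm across, 28 mm high, on the black slab right of the box. Origin: centre of its underside. To be left alone.
- graver: Wood-handled graver, 130 mm long, lying on the black slab. To be left alone.
- ringstand: Turned wooden ring cone, 52 mm across the foot, 85 mm high, right of the box's far end. Origin: centre of its underside. To be left alone.

How it is judged:
By the outcome, as a careful person would: the job done as asked, in the order asked, and still so for the second after the job is handed in, with the robot touching nothing.
It also fails if it takes over 45 s, if anything falls off the work surface, if the arm or the gripper's body presses on something with over 40 N, if the wrist force passes 120 N, or if a joint passes its speed limit or range.

### The arm

A 7-joint arm with a two-finger parallel gripper is mounted at the origin on the work surface. World frame = base frame: x ahead of the robot, y to its left, z up, the work surface at z = 0. Lengths are in m, angles in degrees, forces in N, time in s.
With the tool pointing down it reaches from about 0.35 to 0.9 m from the base axis. Payload 7.2 kg.
Tool frame: the origin (TCP) lies at the very end of the fingers, on their centre line; the grasp point (between the pads) lies 19 mm behind it (env.hold_point_z is the distance from the TCP to the grasp point, in m); z points along the fingers, y is the line along which they close (so a half turn about z gives the same grasp; the last joint's range is limited). The gripper opens to 88 mm and grips with 3 to 60 N. Pads are 20 mm wide; open, the fingers measure 115 mm over their backs; the gripper's body (75 mm by 178 mm) begins 61 mm behind the grasp point.
Start: joints at [-79.996, 23.554, -0.728, 91.456, 0.321, 64.991, -4.71], TCP at [0.15, 0.607, 0.223] pointing down, gripper open.
Joint ranges: [-169.25, 169.25], [-16.82, 113.86], [-84.01, 82.57], [7.8, 145.47], [-59.2, 239.2], [7.22, 106.19], [-163.78, 163.78]. Speed limits (degrees/s): [136.94, 136.94, 172.46, 172.46, 180, 180, 180].

### API

Orientations are given as [roll, pitch, yaw] about the fixed x, y, z axes, in that order (R = Rz(yaw) Ry(pitch) Rx(roll)).
In Python, from plant import monitor, camera, camera_info, job, env gives the robot as it stands.
- The arm moves only by the tool move_arm, never from a script. Its argument "moves" is a list of rows, each an object of numbers: "dx", "dy", "dz": the shift along the tool's x, y, z in m; "wx", "wy", "wz": the turn, a rotation vector about the tool's x, y, z in degrees; "fingers": the finger opening in m, from 0 to 0.0878. In form: [{"dx": .., "dy": .., "dz": .., "wx": .., "wy": .., "wz": .., "fingers": ..}, ...]. A call has 1 to 8 rows; each row shifts and turns the commanded pose from where the row before left it, along the tool's axes as they then stand; what a row does not reach is not made up. A row lasts 1/8 s, in which the tool goes at most 62.5 mm and 10.7 degrees, less where a joint would pass 70% of its speed; a pose out of reach is approached as far as the arm can. A call is refused whole if a number of a shift passes 0.0625 or a number of a turn 10.7, either way. A call with a gripper value outside its range is refused whole. The fingers move at their own pace and stop on an object; the grip force is fixed at half the most. Time passes only in rows, so rows that do not move let the fingers close. It gives the time, the measured TCP pose, the force, the opening and the grip force at its end, in the units of the state.
- monitor.observe(): the state, without advancing time (a new reading comes with each control period).
- camera(name): name is "scene" or "top"; returns the picture (384x512x3 uint8, blue, green, red); there is no depth.
- camera_info(name): a dict with "intrinsics" (3x3 intrinsics, pixels), "view" (4x4, takes a point from world to camera coordinates). Camera axes: x right, y up, looking along -z (the intrinsics and any distortion apply to the point x, -y, -z); pixel columns grow to the right and rows downward; lengths in m; the calibration is good to about 2 mm. A picture is of the moment at which its call begins. camera_info takes no time and is no camera call.
- job.job_done(): hands the job in; it is judged then, once.
The state is a dict: "time": time; "joint_positions": joint angles; "qd": joint speeds; "tau": joint torques, N m; "tool_pos": TCP position; "eef_rot": TCP orientation; "ft_force": force on the tool from outside, world axes, zero at the start; "moment": the same for the moment, N m; "finger_gap": finger opening in m; "grasp_force": force on a finger pad.
Only numpy, scipy, OpenCV 4.12 (cv2) and the standard library are available. Lean on these libraries where they do the work, as an engineer would, in place of code of your own. Each camera call takes 0.05 s, during which the arm holds its last target. There are 200 camera calls.

## Working session

There is one attempt and no reset: what is moved stays moved. The work goes in short steps, Python scripts to look and compute and a tool call to move; the robot and the scene stay as the last step left them, time stands still between calls to the robot, and variables do not carry over. Pictures are saved under pics/ and viewed, at most 10 in all, crops included, and the job is handed in when it is done.

Besides the shell and the picture viewer there is one more tool, called after ">>>" in YAML: its name, and indented under it one key for each argument. move_arm: Moves the arm, as the interface text tells. Its arguments: {"type":"object","properties":{"moves":{"type":"array"}},"required":["moves"]}

```bash
mkdir -p pics; ls; python3 - <<'E'
from plant import monitor,camera,camera_info
import cv2
for n in("scene","top"):
    cv2.imwrite(f"pics/{n}0.png",camera(n)); i=camera_info(n); print(n,i)
s=monitor.observe();print(s)
E
```

```text
pics
scene {'intrinsics': array([[461.30276653,   0.        , 243.44770577],
       [  0.        , 461.30276653, 188.55215846],
       [  0.        ,   0.        ,   1.        ]]), 'view': array([[-0.61768447,  0.78633013,  0.01228105,  0.32984327],
       [-0.53301254, -0.43007657,  0.72865065,  0.26305779],
       [ 0.57824176,  0.44353023,  0.68477544, -1.37798835],
       [ 0.        ,  0.        ,  0.        ,  1.        ]])}
top {'intrinsics': array([[473.62560738,   0.        , 255.82934112],
       [  0.        , 473.62560738, 193.77168588],
       [  0.        ,   0.        ,   1.        ]]), 'view': array([[-0.00665005, -0.9997814 ,  0.01982267,  0.02816036],
       [ 0.98517721, -0.00315237,  0.17151071, -0.6163369 ],
       [-0.17141073,  0.0206694 ,  0.98498281, -0.91675209],
       [ 0.        ,  0.        ,  0.        ,  1.        ]])}
{'time': 0.1, 'joint_positions': array([-79.99719458,  23.59503471,  -0.72881975,  91.4975043 ,
         0.32048595,  64.98976673,  -4.70884945]), 'qd': array([-0.0202362 , -0.04073782,  0.03046476, -0.11612024,  0.10926499,
       -0.03230858, -0.02491247]), 'tau': array([ 3.32413707e-03, -5.89104688e+01,  6.44008331e-01, -2.91717696e+01,
       -5.38243458e-02,  1.45397522e-02,  7.24484426e-05]), 'tool_pos': array([0.15017633, 0.60623773, 0.22190996]), 'eef_rot': array([-1.79919892e+02,  5.12008641e-03,  1.66092147e+02]), 'ft_force': array([0.68535119, 0.18768238, 0.19152119]), 'moment': array([-0.02384936, -0.02726394,  0.02656002]), 'grasp_force': 0.0, 'finger_gap': 0.08769868364857278}
```

View pics/scene0.png

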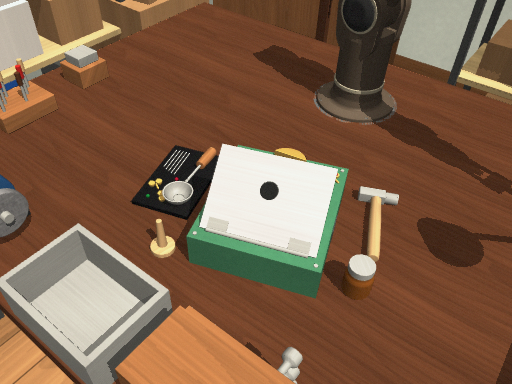

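View pics/top0.png

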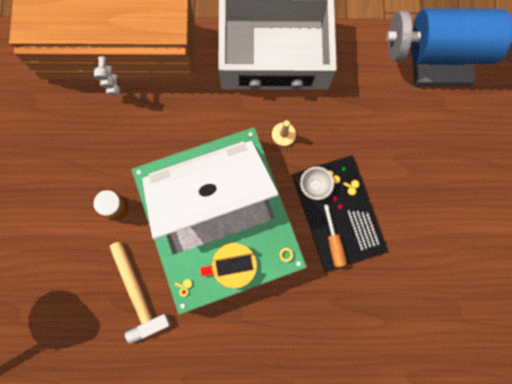

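The top view shows the box deck with corners near (135,172), (252,130), (305,265) and (182,312). The brass disc is at (235,266), the red tongue at (206,271) pointing left, and the pad at (207,190). In the scene view the pad is at (269,190).

```bash
cat > h.py <<'E'
import numpy as np,cv2
from plant import monitor,camera,camera_info
def ray(n,px):
    i=camera_info(n);K=i["intrinsics"];V=i["view"];R=V[:3,:3]
    d=np.linalg.inv(K)@[px[0],px[1],1.];d=R.T@(d*[1,-1,-1]);o=-R.T@V[:3,3]
    return o,d/np.linalg.norm(d)
def plane(n,px,z):
    o,d=ray(n,px);return o+d*(z-o[2])/d[2]
def proj(n,p):
    i=camera_info(n);c=(i["view"]@[*p,1])[:3]*[1,-1,-1];q=i["intrinsics"]@c;return q[:2]/q[2]
def two(p1,p2):
    (a,u),(b,v)=ray("top",p1),ray("scene",p2)
    s=np.linalg.lstsq(np.c_[u,-v],b-a,rcond=None)[0];x,y=a+s[0]*u,b+s[1]*v
    return (x+y)/2,np.linalg.norm(x-y)
def blobs(m,amin=15):
    n,l,st,c=cv2.connectedComponentsWithStats(m.astype(np.uint8));
    return [(st[k][4],c[k],l==k) for k in range(1,n) if st[k][4]>=amin]
E
python3 - <<'E'
from h import *
np.set_printoptions(precision=4,suppress=True)
t=cv2.imread("pics/top0.png");s=cv2.imread("pics/scene0.png")
H=cv2.cvtColor(t,cv2.COLOR_BGR2HSV);h,S,v=cv2.split(H)
roi=np.zeros(h.shape,bool);roi[120:320,125:312]=1
g=(h>60)&(h<90)&(S>100)&roi
pts=np.argwhere(g)[:,::-1].astype(np.float32)
b=max(blobs(g),key=lambda b:b[0]);
cn=cv2.approxPolyDP(cv2.convexHull(np.argwhere(b[2])[:,::-1].astype(np.int32)),6,True)[:,0]
for c in cn: print("green",c,plane("top",c,.08))
for nm,m in (("brass",(h>18)&(h<32)&(S>150)&(v>120)),("red",((h<6)|(h>174))&(S>180)&(v>120)),("dark",(v<60))):
    for a,c,l in blobs(m&roi,20):
        P=np.argwhere(l)[:,::-1].astype(np.int32);r=cv2.minAreaRect(P)
        print(nm,a,c,r)
        if nm!="brass" or a>300: print("   ",[plane("top",q,z) for q,z in ((r[0],{"brass":.11,"red":.092,"dark":.094}[nm]),)],cv2.minEnclosingCircle(P))
gs=s.max(2)<70
for a,c,l in blobs(gs,100):
    if 250<c[0]<290 and 170<c[1]<210:print("pad scene",a,c); ps=c
for a,c,l in blobs((v<60)&roi,50):
    if c[1]<215: print("pad",two(c,ps))
E
```

```text
green [305 266] [ 0.4691 -0.0689  0.08  ]
green [179 312] [0.3841 0.1733 0.08  ]
green [156 240] [0.521  0.2208 0.08  ]
green [278 197] [ 0.6051 -0.0184  0.08  ]
brass 955 [234.2827 265.2293] ((234.05770874023438, 265.2115478515625), (43.7338981628418, 43.930015563964844), 11.309932708740234)
    [array([0.4708, 0.068 , 0.11  ])] ((233.775146484375, 265.1419982910156), 22.473892211914062)
red 88 [205.9545 270.6818] ((205.76922607421875, 270.8461608886719), (8.629109382629395, 10.198039054870605), 78.69007110595703)
    [array([0.4609, 0.1223, 0.092 ])] ((206.0616455078125, 270.5548095703125), 6.0214524269104)
dark 360 [303.5667 199.3861] ((305.6507568359375, 201.76356506347656), (60.9265022277832, 11.26317024230957), 72.75853729248047)
    [array([ 0.5931, -0.0715,  0.094 ])] ((306.5, 201.5), 30.830278396606445)
dark 109 [207.1743 189.6514] ((207.30001831054688, 189.60000610351562), (8.497057914733887, 14.310833930969238), 63.43495178222656)
    [array([0.6179, 0.121 , 0.094 ])] ((207.0, 189.0), 7.280210018157959)
dark 373 [234.0241 265.0322] ((233.94435119628906, 265.0107116699219), (12.388388633728027, 32.74613571166992), 79.11447143554688)
    [array([0.4715, 0.0687, 0.094 ])] ((233.93939208984375, 265.34344482421875), 17.26629066467285)
pad scene 252 [268.6508 190.3889]
pad (array([0.5676, 0.0016, 0.0818]), np.float64(0.15271850345104454))
pad (array([0.608 , 0.1167, 0.1478]), np.float64(0.00021698622944298844))
```

>>> move_arm:
  moves:
    - {"dz":-0.008,"wz":-8.3,"fingers":0}
    - {"dz":-0.008,"wz":-8.3,"fingers":0}
    - {"dz":-0.008,"wz":-8.3,"fingers":0}
    - {"dz":-0.008,"wz":-8.2,"fingers":0}

```text
$.moves[0]: bad value
```

>>> move_arm:
  moves:
    - {"dx":-0.02,"dy":-0.0438}
    - {"dx":-0.02,"dy":-0.0438}
    - {"dx":-0.02,"dy":-0.0438}
    - {"dx":-0.02,"dy":-0.0438}
    - {"dx":-0.02,"dy":-0.0438}
    - {"dx":-0.02,"dy":-0.0438}
    - {"dx":-0.02,"dy":-0.0438}

```text
$.moves[0]: bad value
```

>>> move_arm:
  moves:
    - {"dx":0,"dy":0,"dz":-0.008,"wx":0,"wy":0,"wz":-8.3,"fingers":0}
    - {"dx":0,"dy":0,"dz":-0.008,"wx":0,"wy":0,"wz":-8.3,"fingers":0}
    - {"dx":0,"dy":0,"dz":-0.008,"wx":0,"wy":0,"wz":-8.3,"fingers":0}
    - {"dx":0,"dy":0,"dz":-0.008,"wx":0,"wy":0,"wz":-8.2,"fingers":0}

```text
time: 0.6
tool_pos: [0.1502, 0.6064, 0.2544]
eef_rot: [-180.0, -0.0, -160.5]
ft_force: [-0.1, 0.3, 0.4]
finger_gap: 0.051
grasp_force: 0.0
```

>>> move_arm:
  moves:
    - {"dx":-0.02,"dy":-0.0438,"dz":0,"wx":0,"wy":0,"wz":0,"fingers":0}
    - {"dx":-0.02,"dy":-0.0438,"dz":0,"wx":0,"wy":0,"wz":0,"fingers":0}
    - {"dx":-0.02,"dy":-0.0438,"dz":0,"wx":0,"wy":0,"wz":0,"fingers":0}
    - {"dx":-0.02,"dy":-0.0438,"dz":0,"wx":0,"wy":0,"wz":0,"fingers":0}
    - {"dx":-0.02,"dy":-0.0438,"dz":0,"wx":0,"wy":0,"wz":0,"fingers":0}
    - {"dx":-0.02,"dy":-0.0438,"dz":0,"wx":0,"wy":0,"wz":0,"fingers":0}
    - {"dx":-0.02,"dy":-0.0438,"dz":0,"wx":0,"wy":0,"wz":0.3,"fingers":0}

```text
time: 1.48
tool_pos: [0.3841, 0.3617, 0.2544]
eef_rot: [-180.0, -0.0, -161.1]
ft_force: [0.5, 0.9, -0.6]
finger_gap: 0.0005
grasp_force: 0.0
```

>>> move_arm:
  moves:
    - {"dx":-0.02,"dy":-0.0438,"dz":0,"wx":0,"wy":0,"wz":0,"fingers":0}
    - {"dx":-0.02,"dy":-0.0438,"dz":0,"wx":0,"wy":0,"wz":0,"fingers":0}
    - {"dx":-0.02,"dy":-0.0438,"dz":0,"wx":0,"wy":0,"wz":0,"fingers":0}
    - {"dx":-0.02,"dy":-0.0438,"dz":0,"wx":0,"wy":0,"wz":0,"fingers":0}
    - {"dx":-0.02,"dy":-0.0438,"dz":0,"wx":0,"wy":0,"wz":0,"fingers":0}
    - {"dx":-0.02,"dy":-0.0438,"dz":0,"wx":0,"wy":0,"wz":0,"fingers":0}
    - {"dx":-0.02,"dy":-0.0438,"dz":0,"wx":0,"wy":0,"wz":0,"fingers":0}
    - {"dx":0,"dy":0,"dz":0,"wx":0,"wy":0,"wz":0,"fingers":0}

```text
time: 2.48
tool_pos: [0.6167, 0.1138, 0.2538]
eef_rot: [-179.9, -0.1, -161.5]
ft_force: [-0.1, -0.3, -0.6]
finger_gap: 0.0006
grasp_force: 0.0
```

>>> move_arm:
  moves:
    - {"dx":0,"dy":0.0055,"dz":0.022,"wx":0,"wy":0,"wz":-0.5,"fingers":0}
    - {"dx":0,"dy":0,"dz":0.022,"wx":0,"wy":0,"wz":0,"fingers":0}
    - {"dx":0,"dy":0,"dz":0.022,"wx":0,"wy":0,"wz":0,"fingers":0}
    - {"dx":0,"dy":0,"dz":0.022,"wx":0,"wy":0,"wz":0,"fingers":0}
    - {"dx":0,"dy":0,"dz":0,"wx":0,"wy":0,"wz":0,"fingers":0}

```text
time: 3.1
tool_pos: [0.6114, 0.1243, 0.1648]
eef_rot: [180.0, -0.2, -160.5]
ft_force: [0.3, -1.0, 1.0]
finger_gap: 0.0004
grasp_force: 0.0
```

```bash
python3 - <<'E'
from h import *
s=monitor.observe();print(s["tool_pos"],s["joint_positions"].round(0))
a=camera("scene")[100:300,160:400];b=camera("top")[100:320,120:320]
a=cv2.resize(a,(440,366));b=cv2.resize(b,(333,366));cv2.imwrite("pics/a.png",np.hstack([a,b]))
E
```

```text
[0.61138446 0.12427564 0.16483422] [-23.  27.  10.  96.  -5.  58.  98.]
```

View pics/a.png

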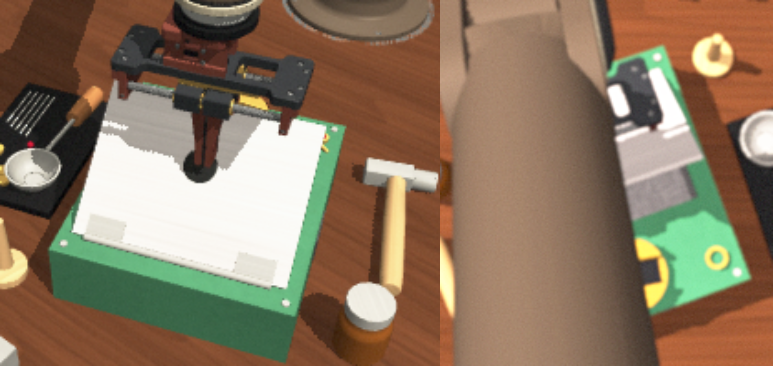

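Scene crop: the closed fingertips stand just above the black pad (crop 200,165), with the hand clear of the panel edge. Now I press down, following the pad's arc.

>>> move_arm:
  moves:
    - {"dx":0,"dy":-0.006,"dz":0.008,"wx":0,"wy":0,"wz":0,"fingers":0}
    - {"dx":0.004,"dy":0,"dz":0.01,"wx":0,"wy":0,"wz":0,"fingers":0}
    - {"dx":0.006,"dy":0,"dz":0.01,"wx":0,"wy":0,"wz":0,"fingers":0}
    - {"dx":0.005,"dy":0,"dz":0.01,"wx":0,"wy":0,"wz":0,"fingers":0}

```text
time: 3.7
tool_pos: [0.6006, 0.1124, 0.1282]
eef_rot: [-180.0, -0.0, -160.6]
ft_force: [-0.7, -1.4, 3.1]
finger_gap: 0.0007
grasp_force: 1.4
```

>>> move_arm:
  moves:
    - {"dx":0.005,"dy":0,"dz":0.01,"wx":0,"wy":0,"wz":0,"fingers":0}
    - {"dx":0.004,"dy":0,"dz":0.01,"wx":0,"wy":0,"wz":0,"fingers":0}
    - {"dx":0.003,"dy":0,"dz":0.01,"wx":0,"wy":0,"wz":0,"fingers":0}
    - {"dx":0.001,"dy":0,"dz":0.004,"wx":0,"wy":0,"wz":0,"fingers":0}

```text
time: 4.2
tool_pos: [0.5883, 0.1089, 0.0938]
eef_rot: [180.0, -0.0, -160.6]
ft_force: [2.0, 0.0, 1.8]
finger_gap: 0.0005
grasp_force: 1.0
```

Contact is made at 2–3 N. Next, the last few millimetres, watching the force.

>>> move_arm:
  moves:
    - {"dx":0,"dy":0,"dz":0.004,"wx":0,"wy":0,"wz":0,"fingers":0}
    - {"dx":0,"dy":0,"dz":0.003,"wx":0,"wy":0,"wz":0,"fingers":0}
    - {"dx":0,"dy":0,"dz":0.001,"wx":0,"wy":0,"wz":0,"fingers":0}
    - {"dx":0,"dy":0,"dz":0,"wx":0,"wy":0,"wz":0,"fingers":0}

```text
time: 4.7
tool_pos: [0.5887, 0.1087, 0.0866]
eef_rot: [180.0, -0.0, -160.6]
ft_force: [-0.1, -0.0, -0.1]
finger_gap: 0.0004
grasp_force: 0.0
```

>>> move_arm:
  moves:
    - {"dx":0,"dy":0,"dz":0.002,"wx":0,"wy":0,"wz":0,"fingers":0}
    - {"dx":0,"dy":0,"dz":0.001,"wx":0,"wy":0,"wz":0,"fingers":0}
    - {"dx":0,"dy":0,"dz":0,"wx":0,"wy":0,"wz":0,"fingers":0}

```text
time: 5.08
tool_pos: [0.589, 0.1087, 0.0862]
eef_rot: [180.0, 0.1, -160.6]
ft_force: [-9.2, -1.8, 23.2]
finger_gap: 0.0002
grasp_force: 11.6
```

>>> move_arm:
  moves:
    - {"dx":0,"dy":0,"dz":-0.025,"wx":0,"wy":0,"wz":0,"fingers":0}
    - {"dx":0,"dy":0,"dz":-0.03,"wx":0,"wy":0,"wz":0,"fingers":0.04}
    - {"dx":0.03,"dy":0,"dz":0,"wx":0,"wy":0,"wz":0,"fingers":0.04}
    - {"dx":0.03,"dy":0,"dz":0,"wx":0,"wy":0,"wz":0,"fingers":0.04}
    - {"dx":0.03,"dy":0,"dz":0,"wx":0,"wy":0,"wz":0,"fingers":0.04}
    - {"dx":0.034,"dy":0,"dz":0,"wx":0,"wy":0,"wz":0,"fingers":0.04}
    - {"dx":0,"dy":0,"dz":0,"wx":0,"wy":0,"wz":7.7,"fingers":0.04}
    - {"dx":0,"dy":0,"dz":0,"wx":0,"wy":0,"wz":0,"fingers":0.04}

```text
time: 6.08
tool_pos: [0.4721, 0.0675, 0.1389]
eef_rot: [180.0, 0.1, -168.3]
ft_force: [-0.1, 0.8, 1.0]
finger_gap: 0.0398
grasp_force: 0.0
```

```bash
python3 - <<'E'
from h import *
s=monitor.observe();print(s["tool_pos"],s["eef_rot"],s["finger_gap"])
print(proj("scene",s["tool_pos"]),proj("scene",[.472,.0685,.11]),proj("top",s["tool_pos"]))
a=camera("scene")[90:290,190:370];b=camera("top")[120:320,120:320]
a=cv2.resize(a,(360,400));b=cv2.resize(b,(400,400));cv2.imwrite("pics/b.png",np.hstack([a,b]))
E
```

```text
[0.47209604 0.0675226  0.13894213] [ 1.79996272e+02  6.58173673e-02 -1.68268505e+02] 0.03984693314102006
[287.24643333 149.18480564] [286.61247298 159.85563943] [233.93274594 264.10348801]
```

View pics/b.png

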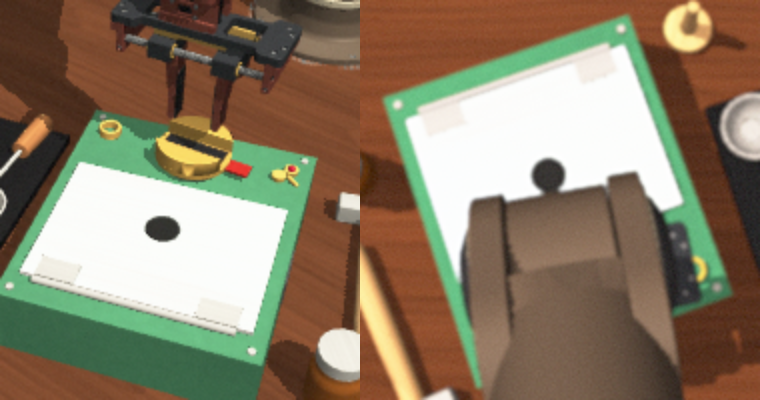

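The panel lies flat, with its pad at crop (162,228). The disc is at (195,148) and the two fingertips stand above its slot, in line with it. I'll lower them in.

>>> move_arm:
  moves:
    - {"dx":0,"dy":0.001,"dz":0.015,"wx":0,"wy":0,"wz":0,"fingers":0.04}
    - {"dx":0,"dy":0,"dz":0.012,"wx":0,"wy":0,"wz":0,"fingers":0.04}
    - {"dx":0,"dy":0,"dz":0.005,"wx":0,"wy":0,"wz":0,"fingers":0.04}
    - {"dx":0,"dy":0,"dz":0,"wx":0,"wy":0,"wz":0,"fingers":0.04}

```text
time: 6.68
tool_pos: [0.4713, 0.0682, 0.1059]
eef_rot: [-180.0, -0.1, -168.3]
ft_force: [0.3, -1.1, 0.1]
finger_gap: 0.0399
grasp_force: 0.0
```

>>> move_arm:
  moves:
    - {"dx":0,"dy":0,"dz":0.005,"wx":0,"wy":0,"wz":0,"fingers":0.04}
    - {"dx":0,"dy":0,"dz":0.004,"wx":0,"wy":0,"wz":0,"fingers":0.04}
    - {"dx":0,"dy":0,"dz":0,"wx":0,"wy":0,"wz":0,"fingers":0.04}

```text
time: 7.05
tool_pos: [0.4715, 0.0684, 0.0974]
eef_rot: [-180.0, -0.0, -168.3]
ft_force: [0.3, -0.1, -0.2]
finger_gap: 0.0402
grasp_force: 0.0
```

>>> move_arm:
  moves:
    - {"dx":0,"dy":0,"dz":0,"wx":0,"wy":0,"wz":8,"fingers":0.04}
    - {"dx":0,"dy":0,"dz":0,"wx":0,"wy":0,"wz":6,"fingers":0.04}
    - {"dx":0,"dy":0,"dz":0,"wx":0,"wy":0,"wz":6,"fingers":0.04}
    - {"dx":0,"dy":0,"dz":0,"wx":0,"wy":0,"wz":6,"fingers":0.04}

```text
time: 7.55
tool_pos: [0.4708, 0.0688, 0.0977]
eef_rot: [180.0, -0.1, 165.5]
ft_force: [-1.5, 1.6, 1.0]
finger_gap: 0.0399
grasp_force: 1.7
```

```bash
python3 -c "
from plant import monitor
s=monitor.observe();print(s['moment'],s['ft_force'],s['tool_pos'],s['joint_positions'].round())"
```

```text
[0.27912625 0.48209358 0.14102846] [-1.50411538  1.63713053  1.04276025] [0.47082017 0.06884918 0.09766598] [-28.  19.  17. 120.  -8.  42.  70.]
```

>>> move_arm:
  moves:
    - {"dx":0,"dy":0,"dz":0,"wx":0,"wy":0,"wz":7,"fingers":0.04}
    - {"dx":0,"dy":0,"dz":0,"wx":0,"wy":0,"wz":7,"fingers":0.04}
    - {"dx":0,"dy":0,"dz":0,"wx":0,"wy":0,"wz":7,"fingers":0.04}
    - {"dx":0,"dy":0,"dz":0,"wx":0,"wy":0,"wz":7,"fingers":0.04}
    - {"dx":0,"dy":0,"dz":0,"wx":0,"wy":0,"wz":7,"fingers":0.04}
    - {"dx":0,"dy":0,"dz":0,"wx":0,"wy":0,"wz":7,"fingers":0.04}
    - {"dx":0,"dy":0,"dz":0,"wx":0,"wy":0,"wz":7,"fingers":0.04}
    - {"dx":0,"dy":0,"dz":0,"wx":0,"wy":0,"wz":7,"fingers":0.04}

```text
time: 8.55
tool_pos: [0.4719, 0.0682, 0.0978]
eef_rot: [180.0, 0.0, 109.5]
ft_force: [0.6, -1.2, -1.7]
finger_gap: 0.0401
grasp_force: 1.8
```

```bash
python3 -c "
from plant import monitor
s=monitor.observe();print(s['moment'],s['ft_force'],s['tool_pos'],s['joint_positions'].round())"
```

```text
[-0.39362917 -0.18471598  0.12562372] [ 0.60574877 -1.1988999  -1.65731061] [0.47186122 0.06824222 0.09776457] [-39.  20.  30. 121. -15.  43.  20.]
```

>>> move_arm:
  moves:
    - {"dx":0,"dy":0,"dz":0,"wx":0,"wy":0,"wz":5,"fingers":0.04}
    - {"dx":0,"dy":0,"dz":0,"wx":0,"wy":0,"wz":5,"fingers":0.04}
    - {"dx":0,"dy":0,"dz":0,"wx":0,"wy":0,"wz":2,"fingers":0.04}
    - {"dx":0,"dy":0,"dz":0,"wx":0,"wy":0,"wz":0,"fingers":0.04}

```text
time: 9.05
tool_pos: [0.4719, 0.0681, 0.0978]
eef_rot: [180.0, 0.0, 97.7]
ft_force: [1.6, -2.5, -1.1]
finger_gap: 0.04
grasp_force: 1.5
```

```bash
python3 -c "
from plant import monitor
s=monitor.observe();print(s['moment'],s['ft_force'],s['tool_pos'],s['joint_positions'].round())"
```

```text
[-0.68727721 -0.35358574  0.05101691] [ 1.56839309 -2.50510665 -1.11581313] [0.47192842 0.06812739 0.09775147] [-41.  21.  33. 121. -16.  43.  10.]
```

>>> move_arm:
  moves:
    - {"dx":0,"dy":0,"dz":0,"wx":0,"wy":0,"wz":2,"fingers":0.04}
    - {"dx":0,"dy":0,"dz":0,"wx":0,"wy":0,"wz":2,"fingers":0.04}
    - {"dx":0,"dy":0,"dz":0,"wx":0,"wy":0,"wz":0,"fingers":0.04}

```text
time: 9.43
tool_pos: [0.4719, 0.068, 0.0977]
eef_rot: [180.0, 0.1, 94.0]
ft_force: [2.4, -5.9, -0.4]
finger_gap: 0.0405
grasp_force: 37.3
```

```bash
python3 -c "
from plant import monitor
s=monitor.observe();print(s['moment'],s['ft_force'],s['eef_rot'],s['tool_pos'])"
```

```text
[-1.47380018 -0.51755409  2.75340046] [ 2.38113885 -5.90632678 -0.37532367] [1.79973354e+02 1.21809657e-01 9.39801274e+01] [0.47193814 0.06799141 0.09774777]
```

The stop is reached, with the moment up to 2.75 N m. I'll turn back to the middle of the slot's free play and lift out.

>>> move_arm:
  moves:
    - {"dx":0,"dy":0,"dz":0,"wx":0,"wy":0,"wz":-7,"fingers":0.04}
    - {"dx":0,"dy":0,"dz":0,"wx":0,"wy":0,"wz":-6,"fingers":0.04}
    - {"dx":0,"dy":0,"dz":0,"wx":0,"wy":0,"wz":0,"fingers":0.04}
    - {"dx":0,"dy":0,"dz":-0.015,"wx":0,"wy":0,"wz":0,"fingers":0.04}
    - {"dx":0,"dy":0,"dz":-0.03,"wx":0,"wy":0,"wz":0,"fingers":0.04}
    - {"dx":0,"dy":0,"dz":-0.04,"wx":0,"wy":0,"wz":0,"fingers":0.04}
    - {"dx":0,"dy":0,"dz":-0.04,"wx":0,"wy":0,"wz":0,"fingers":0.04}
    - {"dx":0,"dy":0,"dz":0,"wx":0,"wy":0,"wz":0,"fingers":0.04}

```text
time: 10.42
tool_pos: [0.4733, 0.0688, 0.2261]
eef_rot: [179.7, -0.1, 106.6]
ft_force: [-0.4, -0.5, -0.6]
finger_gap: 0.0399
grasp_force: 0.0
```

```bash
python3 - <<'E'
from h import *
s=monitor.observe();print(s["tool_pos"],s["moment"],s["ft_force"])
a=camera("scene")[90:290,190:370];cv2.imwrite("pics/c.png",cv2.resize(a,(540,600),interpolation=cv2.INTER_CUBIC))
c=camera("scene");H=cv2.cvtColor(c,cv2.COLOR_BGR2HSV);h,S,v=cv2.split(H)
for A,q,l in blobs(((h<6)|(h>174))&(S>180)&(v>100),12):
    if 240<q[0]<350 and 120<q[1]<220: w=plane("scene",q,.092)-[.472,.0685,.092];print(A,q,w,np.degrees(np.arctan2(w[1],w[0])))
for A,q,l in blobs(c.max(2)<70,100):
    if 240<q[0]<300 and 180<q[1]<230: print("pad",q,plane("scene",q,.086), proj("scene",[.472+.12*.9444,.0685+.12*.3289,.086]))
E
```

```text
[0.47330203 0.06880023 0.2261146 ] [-0.05239398  0.06526354 -0.01795346] [-0.35635868 -0.49484884 -0.6308631 ]
66 [279.66666667 181.34848485] [ 4.93285844e-02  1.75017467e-02 -2.77555756e-17] 19.534648856906067
pad [270.57333333 204.06      ] [0.58341242 0.1073276  0.086     ] [270.27767134 204.72431189]
```

View pics/c.png

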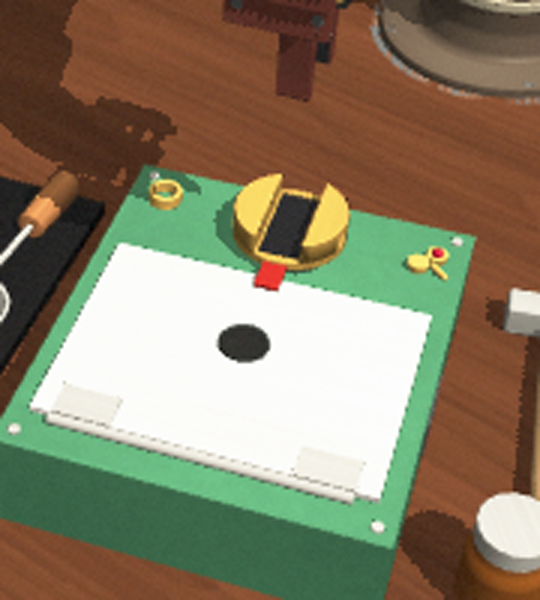

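The panel is flat. The red tongue, at crop (270,276), lies over it and measures 19.5° against the box's 19.2°. The slot is in line with it, the hand is clear, and the bezel and setting have not moved. I'm handing in.

```bash
python3 -c "
from plant import job
print(job.job_done())"
```

```text
the job is handed in; nothing more can be done
None
```

The panel is pressed fully shut, the fastener is turned clockwise to its stop with the red tongue over the panel, the hand is clear, and the job was handed in at about 10.5 s.

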